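# Clip, punch and unclip a blank

### The job

Make a punch mark in the aluminium blank lying in the green marking fixture: swing the spring clip round its screw until its round foot sits well onto the blank, then, with the clip holding, press the punch's black knob all the way down and let it come back up. Then swing the clip clear of the blank again, leaving the blank in its place against the fence and the tower, and do not disturb the loose things lying around.

Things in the scene. Friction and masses are not known exactly. Their poses are not given: they have to be found in the camera images.
- fixture: Fixed marking fixture: green base with a dark steel bed, top at z = 30 mm. Origin on the bench; base spans x -110 to 85, y -170 to 170 mm. Fixture coordinates below are in this frame, mm. Fence: steel bar along y, face towards the blank at x = 56, y -160 to 90, top at z = 52. A small black knob sticks out of the base's -x side at y = 90, z below 26.
- tower (a point): Middle of the top of the punch tower's head, at fixture x = 22.5, y = 86, z = 130 mm. Tower: green column 50 mm (x) by 45 mm (y), x -2.5 to 47.5, y 91 to 136, standing at the blank's +y end; its head reaches over the blank, y 36 to 136, z 100 to 130 mm.
- blank: Loose aluminium blank, 65 mm (x) by 180 mm (y), 12 mm thick, 0.38 kg, lying on the bed in the corner of fence and tower, at most about 3 mm away from each. Origin: centre of its underside. In place, its origin is at fixture x = 22.5, y = 0, z = 30 mm, so its clip-side edge is at x = -10 mm and its top at z = 42 mm.
- clip (a joint): Angle of the spring clip about its vertical pivot screw, rad. At 0 it points along fixture +y, parallel to the blank and clear of it; grows as it swings clockwise from above, towards fixture +x and onto the blank. Range -0.6 to 0.85; stays where left (0.05 Nm friction). The foot meets the blank's edge at about 0.27, sits well onto it above 0.5, is wholly clear below 0.22.
- clip_pivot (a point): Top of the clip's pivot screw (20 mm diameter head), at fixture x = -55, y = -130, z = 61 mm.
- clip_pin (a point): Top of the upright thumb pin on the clip, 13 mm in diameter and 40 mm tall (z 54 to 94 mm, 2 mm higher while on the blank), standing 110 mm from the pivot axis, right above the foot. Push the pin or take it from above. This frame turns with the clip.
- clip_leaf: Clip's spring leaf: steel strip 141 x 18 x 3 mm, underside 21 mm above the bed; domed foot (36 mm diameter) under the pin, 10 mm above the bed when clear. The foot rides up over the blank's 12 mm edge by itself (about 5 N sideways at the pin), then presses with about 3 N; liftable by 16 mm at the pin. Origin on the pivot axis, z = 51 mm; y axis runs along the strip to the tip.
- punch (a joint): Travel of the punch's ram, m: 0 at the top, grows as it is pressed down, hard stop at 0.027. It springs back up. It takes about 4 N to start and 13 N at the stop.
- punch_knob (a point): Centre of the top of the punch's black mushroom knob (46 mm diameter, 18 mm tall), 180 mm above the bench at rest, at fixture x = 22.5, y = 62 mm; press straight down.
- punch_tip: Spring-loaded steel point under the ram; its tip, 12 mm below its origin, meets the blank when the ram has gone 22 mm down and gives by 5 mm until the ram's stop.
- wrench: Loose wrench, 160 mm, lying flat beyond the fence. Bystander. Origin near its middle.
- screwdriver: Loose screwdriver lying on the bench beside the fixture on its -y side. Bystander.
- offcut: Loose wood offcut 150 x 50 x 40 mm on the bench on the fixture's +y side. Bystander. Origin centre of underside.
- jar: Loose jar, 70 mm diameter, 90 mm tall, on the bench beyond the fixture's tower. Bystander. Origin centre of underside.
Not all that is in view belongs to the job. Leave any pink or yellow look-alike of the blank alone.

How it is judged:
On the way, in this order (a step that is already met when the one before it is completed fails the run):
1. the clip's foot sits well onto the blank and presses on it (value of joint clip above 0.5 rad and contact force between clip_leaf and blank above 1 N), for 0.2 s.
2. the punch is pressed all the way down onto the blank while the clip holds it (all of step 1 and value of joint punch above 0.025 m and contact force between punch_tip and blank above 2 N), for 0.1 s.
3. the clip is swung clear of the blank, the punch is up (value of joint clip below 0.22 rad and value of joint punch below 0.004 m), for 0.2 s.
At the end, for the whole second after the job is handed in: The clip is wholly clear of the blank (clip angle under 0.22 rad), the punch is back up (within 4 mm), and the blank lies flat and still in its place: within about 6 mm of the fence and 7 mm of the tower, square to within 0.04 rad (all of step 3 and x of blank in the frame of fixture above 0.0175 m and y of blank in the frame of fixture above -0.006 m and z of blank in the frame of fixture below 0.033 m and angle between the y axis of blank and the y axis of fixture, either way round below 0.04 rad and angle between blank's own z axis and vertical below 0.03 rad and linear speed of blank below 0.02 m/s); the robot touches nothing.
It fails at once if a loose bystander was moved by more than 25 mm (distance of any of wrench, screwdriver, offcut, jar from where it was at the start of the episode above 0.025 m).
It fails at once if the blank was moved out of its place (more than 15 mm) (distance of blank from where it was at the start of the episode above 0.015 m).
It also fails if it takes over 58 s, if anything falls off the work surface, if the arm or the gripper's body presses on something with over 40 N, if the wrist force passes 120 N, or if a joint passes its speed limit or range.

### The arm

A 6-joint arm with a two-finger parallel gripper is mounted at the origin on the work surface. World frame = base frame: x ahead of the robot, y to its left, z up, the work surface at z = 0. Lengths are in m, angles in rad, forces in N, time in s.
With the tool pointing down it reaches from about 0.35 to 0.775 m from the base axis. Payload 7.3 kg.
Tool frame: the origin (TCP) lies at the very end of the fingers, on their centre line; the grasp point (between the pads) lies 19 mm behind it; z points along the fingers, y is the line along which they close (so a half turn about z gives the same grasp; the last joint's range is limited). The gripper opens to 92 mm and grips with 3 to 60 N. Pads are 19 mm wide; open, the fingers measure 130 mm over their backs; the gripper's body (75 mm by 190 mm) begins 47 mm behind the grasp point.
Start: joints at [-1.258, 0.342, 1.524, -0, 1.275, -0.146], TCP at [0.233, -0.471, 0.227] pointing down, gripper open.
Joint ranges: [-2.53, 2.53], [-0.77, 2.02], [0.04, 2.7], [-1, 4.14], [0.28, 2.66], [-3.11, 3.11]. Speed limits (rad/s): [2.57, 2.57, 3.14, 3.14, 3.14, 3.14].

### API

Orientations are given as [roll, pitch, yaw] about the fixed x, y, z axes, in that order (R = Rz(yaw) Ry(pitch) Rx(roll)).
In Python, from cell import robot gives the robot as it stands.
- The arm moves only by the tool apply_moves, never from a script. Its argument "motion" is text: rows parted by semicolons, each of 7 numbers parted by spaces: the opening in per cent of the stroke, from 0 (shut) to 100 (fully open), then the shift along the tool's x, y, z in cm, then the turn, a rotation vector about the tool's x, y, z in rad. A call has 1 to 20 rows; each row shifts and turns the commanded pose from where the row before left it, along the tool's axes as they then stand; what a row does not reach is not made up. A row lasts 1/8 s, in which the tool goes at most 62.5 mm and 10.7 degrees, less where a joint would pass 70% of its speed; a pose out of reach is approached as far as the arm can. A call with a gripper value outside its range is refused whole. The fingers move at their own pace and stop on an object; "force" is the grip in N (left out, the last holds). Time passes only in rows, so rows that do not move let the fingers close. It gives the time, the measured TCP pose, the force, the opening and the grip force at its end, in the units of the state.
- robot.observe(): the state, without advancing time (a new reading comes with each control period).
- robot.read_camera(name): name is "side" or "top"; returns a dict with "img" (420x560x3 uint8, red, green, blue), "fovy" (degrees; the focal length in pixels is half the picture's height over the tangent of half this angle, whatever the lens; pixels are square), "cx", "cy" (the principal point, pixels), "R" (3x3) and "t" (3): a world point X has camera coordinates R X + t. Camera axes: x right, y down, z forward; pixel columns grow to the right and rows downward; lengths in m; the calibration is good to about 2 mm. A picture is of the moment at which its call begins. There is no depth.
- robot.hand_in(): hands the job in; it is judged then, once.
Trained networks look in a picture, given as the dict that the camera call returned (one of the last four; its "shot" number tells which), for a name from the list of things; names that differ only in an ending like _2 or _b are one class to them, and where a whole thing is asked for, a point or a joint stands for the part that bears it (a point fixed in the world has none). Each returns a list of dicts, best first, with "score" (0 to 1); they miss things now and then, are a little off and sometimes report something else, mostly with a low value. They report only what shows in the picture. A call takes as long as a camera call. They do not tell look-alikes from the thing itself.
- robot.search_frame(target, picture): "centre" ([x, y, z] in m, in world coordinates, good to about 4 mm: the middle of the surface that is visible of it).
- robot.trace(target, picture): "pixels" (420x560 bool, what is visible of it).
The state is a dict: "time": time; "qpos": joint angles; "qvel": joint speeds; "joint_efforts": joint torques, N m; "tool_pos": TCP position; "tool_rot": TCP orientation; "contact_force": force on the tool from outside, world axes, zero at the start; "torque": the same for the moment, N m; "opening": finger opening in m; "grip_force": force on a finger pad.
Only numpy, scipy, OpenCV 4.12 (cv2) and the standard library are available. Lean on these libraries where they do the work, as an engineer would, in place of code of your own. Each camera call takes 0.05 s, during which the arm holds its last target. There are 200 camera calls.

## Working session

There is one attempt and no reset: what is moved stays moved. The work goes in short steps, Python scripts to look and compute and a tool call to move; the robot and the scene stay as the last step left them, time stands still between calls to the robot, and variables do not carry over. Pictures are saved under pics/ and viewed, at most 10 in all, crops included, and the job is handed in when it is done.

Besides the shell and the picture viewer there is one more tool, called after "Emit:" by a JSON object that holds its "fn" and its "kwargs". apply_moves: Moves the arm, as the interface text tells. Its arguments: {"type":"object","properties":{"motion":{"type":"string"},"force":{"type":"number"}},"required":["motion"]}

```bash
mkdir -p pics; cat > h.py <<'E'
from cell import robot
import numpy as np, cv2
def K(p):
    f=p["img"].shape[0]/2/np.tan(np.radians(p["fovy"])/2); return f,p["cx"],p["cy"]
def ray(p,u,v):
    f,cx,cy=K(p); d=p["R"].T@np.array([(u-cx)/f,(v-cy)/f,1]); return -np.array(p["R"]).T@p["t"], d
def onz(p,u,v,z):
    o,d=ray(p,u,v); return o+d*(z-o[2])/d[2]
def proj(p,X):
    f,cx,cy=K(p); c=np.array(p["R"])@np.array(X)+p["t"]; return np.array([cx+f*c[0]/c[2],cy+f*c[1]/c[2]])
E
python3 - <<'E'
from h import *
a=[]
for n in ("top","side"):
    p=robot.read_camera(n); p["R"]=np.array(p["R"]); cv2.imwrite(f"pics/{n}0.png",p["img"][:,:,::-1])
    print(n,p["fovy"],p["cx"],p["cy"],(-p["R"].T@p["t"]).round(3))
    for t in ("fixture","blank","clip_pin","clip_pivot","punch_knob","tower","clip_leaf","wrench","screwdriver","offcut","jar"):
        try: print(t,[(np.round(d["centre"],3).tolist(),round(d["score"],2),proj(p,d["centre"]).round().tolist()) for d in robot.search_frame(t,p)][:3])
        except Exception as e: print(t,e)
print(robot.observe())
E
```

```text
top 50.140888937165016 277.7701597990004 207.19449438584303 [ 0.445 -0.037  1.315]
fixture [([0.546, 0.016, 0.029], 0.86, [272.0, 206.0])]
blank [([0.289, 0.272, 0.011], 0.98, [184.0, 296.0]), ([0.366, -0.337, 0.008], 0.82, [395.0, 269.0]), ([0.589, -0.006, 0.041], 0.78, [280.0, 191.0])]
clip_pin [([0.523, -0.051, 0.054], 0.56, [296.0, 214.0])]
clip_pivot [([0.527, -0.067, 0.053], 0.88, [301.0, 212.0])]
punch_knob [([0.59, 0.071, 0.182], 0.47, [248.0, 184.0])]
tower [([0.544, 0.016, 0.032], 0.63, [272.0, 207.0])]
clip_leaf []
wrench [([0.695, 0.044, 0.009], 0.89, [263.0, 157.0])]
screwdriver [([0.61, -0.234, 0.027], 0.75, [359.0, 184.0])]
offcut [([0.502, 0.235, 0.043], 0.92, [195.0, 222.0])]
jar [([0.677, 0.208, 0.092], 0.57, [202.0, 158.0]), ([0.528, -0.054, 0.055], 0.35, [297.0, 212.0])]
side 44.8608781663914 275.3076837876031 209.68564428837718 [0.291 0.737 1.064]
fixture [([0.544, 0.08, 0.029], 0.84, [256.0, 267.0])]
blank [([0.363, -0.33, 0.015], 0.96, [358.0, 169.0]), ([0.289, 0.278, 0.014], 0.81, [343.0, 371.0]), ([0.581, -0.024, 0.042], 0.68, [254.0, 228.0])]
clip_pin [([0.5
[... 654 characters left out ...]
, 0.77, [178.0, 297.0])]
{'time': 1.2, 'qpos': array([-1.25802302e+00,  3.42002447e-01,  1.52412583e+00, -9.49446075e-07,
        1.27537951e+00, -1.46002422e-01]), 'qvel': array([ 0.00066576, -0.00070506, -0.00090236,  0.00030378, -0.00181108,
       -0.00017771]), 'joint_efforts': array([-1.53023899e-03, -4.31147397e+01, -2.44478828e+01,  7.17763952e-02,
        4.82374581e-02, -9.71089491e-06]), 'tool_pos': array([ 0.23251934, -0.47071615,  0.22673021]), 'tool_rot': array([3.14150882e+00, 1.32453095e-05, 4.58776009e-01]), 'contact_force': array([0.27513857, 0.82276759, 0.03090189]), 'torque': array([ 0.01024085,  0.00132989, -0.0513375 ]), 'grip_force': 0.0, 'opening': 0.0922074082817496}
```

```bash
python3 - <<'E'
import cv2
a=cv2.imread("pics/top0.png")[110:300,170:420]; cv2.imwrite("pics/topc.png",cv2.resize(a,None,fx=3.1,fy=3.1,interpolation=cv2.INTER_CUBIC))
a=cv2.imread("pics/side0.png")[150:340,160:380]; cv2.imwrite("pics/sidec.png",cv2.resize(a,None,fx=3.1,fy=3.1,interpolation=cv2.INTER_CUBIC))
E
```

```text
(no output)
```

View pics/topc.png

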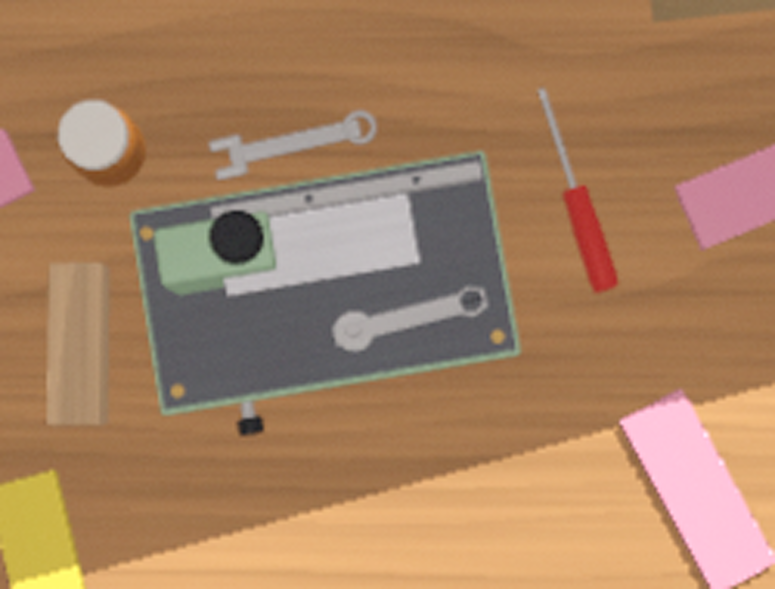

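View pics/sidec.png

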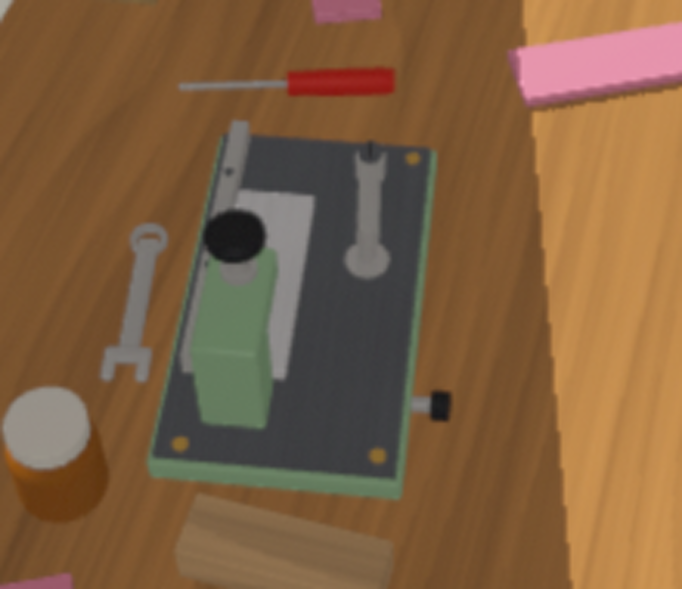

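The real blank is the silver plate in the green fixture (top pixel about 280,191). The pink ones at (395,269) and right, and the yellow one at (184,296), are look-alikes. The clip runs from its pivot at about (322,206) to its foot and pin at about (284,216). Next I fit the fixture pose from the base corners.

```bash
python3 - <<'E'
from h import *
from scipy.optimize import least_squares
T=robot.read_camera("top");S=robot.read_camera("side")
for p in (T,S): p["R"]=np.array(p["R"])
tc=np.array([[133,213],[484,153],[518,352],[164,412]])/3.1+[170,110]-.3
sc=np.array([[152,460],[400,484],[434,149],[222,134]])/3.1+[160,150]-.3
F=lambda q,P: np.array([q[0]+np.cos(q[2])*P[0]-np.sin(q[2])*P[1],q[1]+np.sin(q[2])*P[0]+np.cos(q[2])*P[1],P[2]])
cT=[(85,170),(85,-170),(-110,-170),(-110,170)]; cS=[(85,170),(-110,170),(-110,-170),(85,-170)]
obs=[(T,F_,c) for F_,c in zip(tc,cT)]+[(S,F_,c) for F_,c in zip(sc,cS)]
m=lambda c,z:np.array([c[0]/1000,c[1]/1000,z/1000])
res=lambda q:np.concatenate([proj(p,F(q,m(c,30)))-o for p,o,c in obs])
r=least_squares(res,[.546,.016,-.1],loss="soft_l1"); q=r.x; print(q,res(q).round(1).reshape(-1,2).tolist())
np.save("q.npy",q)
# knob and clip per view
for p,n,pts in ((T,"knob",(236,237)),(T,"pinbase",(353,330)),(T,"piv",(472,298))):
    u=np.array(pts)/3.1+[170,110]-.3; print(n,u.round(1))
for p,nm in ((T,"top"),(S,"side")):
    for k,c in dict(knob=(22.5,62,180),piv=(-55,-130,61),pin0=(-55,-20,94),foot0=(-55,-20,50)).items():
        X=F(q,m(c,c[2])); print(nm,k,X.round(4),proj(p,X).round(1))
    im=cv2.resize(p["img"][:,:,::-1],None,fx=4,fy=4,interpolation=cv2.INTER_CUBIC)
    for c in [(22.5,62,180),(-55,-130,61),(-55,-20,94),(-55,-20,54),(-10,-90,42),(55,-90,42),(56,-160,52),(56,90,52),(-2.5,136,130),(47.5,136,130),(47.5,36,130),(-2.5,36,130)]:
        a=proj(p,F(q,m(c,c[2])))*4+1.5; cv2.circle(im,tuple(int(v) for v in a),3,(0,0,255),-1)
    y0,x0=(150,200) if nm=="top" else (170,190)
    cv2.imwrite(f"pics/ov_{nm}.png",im[y0*4:y0*4+ (90 if nm=="top" else 130)*4,x0*4:x0*4+160*4])
E
python3 -c "
import cv2,numpy as np
a=cv2.imread('pics/ov_top.png');b=cv2.imread('pics/ov_side.png');c=np.vstack([a,b]);print(c.shape);cv2.imwrite('pics/ov.png',cv2.resize(c,None,fx=.68,fy=.68,interpolation=cv2.INTER_AREA))"
```

```text
[0.57382257 0.0142775  0.16736206] [[-2.5, -0.5], [0.1, -1.2], [1.1, 1.2], [-1.9, 1.8], [-2.5, 0.1], [0.7, -0.1], [1.3, -1.4], [-0.8, -1.7]]
knob [245.8 186.2]
pinbase [283.6 216.2]
piv [322.  205.8]
top knob [0.5857 0.0792 0.18  ] [245.  186.3]
top piv [ 0.5412 -0.1231  0.061 ] [321.4 207. ]
top pin0 [ 0.5229 -0.0146  0.094 ] [282.4 212.9]
top foot0 [ 0.5229 -0.0146  0.05  ] [282.7 213.9]
side knob [0.5857 0.0792 0.18  ] [235.3 224. ]
side piv [ 0.5412 -0.1231  0.061 ] [279.3 198.2]
side pin0 [ 0.5229 -0.0146  0.094 ] [274.5 222.5]
side foot0 [ 0.5229 -0.0146  0.05  ] [274.8 233.5]
(880, 640, 3)
```

View pics/ov.png

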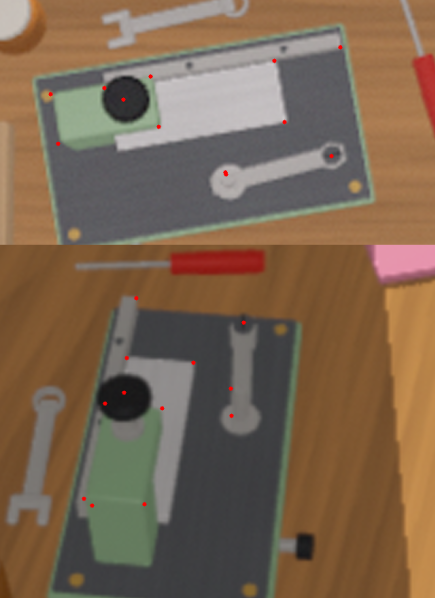

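```bash
cat > fit.py <<'E'
from h import *
from scipy.optimize import least_squares
T=robot.read_camera("top");S=robot.read_camera("side")
for p in (T,S): p["R"]=np.array(p["R"])
px=lambda p,c:np.array(c)/3.1+([170,110] if p is T else [160,150])-.35
F=lambda q,P: np.array([q[0]+np.cos(q[2])*P[0]-np.sin(q[2])*P[1],q[1]+np.sin(q[2])*P[0]+np.cos(q[2])*P[1],P[2]])
A=[(T,(133,213),85,170,30,1),(T,(484,153),85,-170,30,1),(T,(518,352),-110,-170,30,1),(T,(164,412),-110,170,30,1),
(S,(152,460),85,170,30,1),(S,(400,484),-110,170,30,1),(S,(434,149),-110,-170,30,1),(S,(222,134),85,-170,30,1),
(T,(236,237),22.5,62,180,0),(S,(235,236),22.5,62,180,0),(T,(472,299),-55,-130,61,0),(S,(370,160),-55,-130,61,0),
(S,(193,348),47.5,136,130,0),(S,(270,352),-2.5,136,130,0),(T,(155,230),47.5,136,130,0),(T,(275,266),-2.5,36,130,0),
(T,(353,330),0,0,50,2),(S,(367,260),0,0,50,2)]
def res(q):
    o=[]
    for p,u,x,y,z,k in A:
        if k==1: x-=np.sign(x)*q[3];y-=np.sign(y)*q[3]
        if k==2: x,y=-55+110*np.sin(q[4]),-130+110*np.cos(q[4])
        o.append(proj(p,F(q,np.array([x,y,z])/1000))-px(p,u))
    return np.concatenate(o)
r=least_squares(res,[.56,.016,.16,3,0],x_scale=[.01,.01,.1,5,.1],loss="soft_l1"); q=r.x
np.save("q.npy",q)
if __name__=="__main__":
    print(q.round(4),res(q).round(1).reshape(-1,2).tolist())
    for a in (q[4],0.,.27,.6): print("pin",a,F(q,np.array([-55+110*np.sin(a),-130+110*np.cos(a),94])/1000).round(4))
    print("knob",F(q,np.array([22.5,62,180])/1000).round(4),"piv",F(q,np.array([-55,-130,61])/1000).round(4))
    print(robot.observe()["time"])
E
python3 fit.py
```

```text
[ 0.5739  0.0132  0.1711  3.4518 -0.067 ] [[-0.8, 0.7], [-0.6, 0.1], [0.2, 0.0], [-0.3, 0.6], [-0.4, -1.2], [-0.2, -2.0], [-0.2, -0.9], [0.2, -0.8], [-0.3, 0.3], [0.1, -2.1], [-0.1, 0.7], [0.2, -3.4], [-1.1, 0.9], [-3.6, 1.4], [-1.1, 0.5], [0.2, 0.8], [0.2, 0.3], [-0.3, -0.3]]
pin -0.0669613728715737 [ 0.5159 -0.0174  0.094 ]
pin 0.0 [ 0.5231 -0.0159  0.094 ]
pin 0.27 [ 0.5527 -0.0148  0.094 ]
pin 0.6 [ 0.5876 -0.0242  0.094 ]
knob [0.5855 0.0781 0.18  ] piv [ 0.5418 -0.1243  0.061 ]
1.4
```

Emit:
{"fn": "apply_moves", "kwargs": {"motion": "35 0 0 0 0 0 -0.1636; 35 0 0 0 0 0 -0.1636; 35 0 0 0 0 0 -0.1636; 35 0 0 0 0 0 -0.1636; 35 0 0 0 0 0 -0.1636; 35 0 0 0 0 0 -0.1636; 35 4 1.85 0 0 0 0; 35 4 1.85 0 0 0 0; 35 4 1.85 0 0 0 0; 35 4 1.85 0 0 0 0; 35 4 1.85 0 0 0 0; 35 4 1.85 0 0 0 0; 35 4 1.85 0 0 0 0; 35 4 1.85 0 0 0 0; 35 4 1.85 0 0 0 0; 35 4 1.85 0 0 0 0; 35 4 1.85 0 0 0 0; 35 4 1.85 0 0 0 0; 35 0 0 0 0 0 0; 35 0 0 0 0 0 0"}}

```text
time: 3.9
tool_pos: [0.5147, -0.0239, 0.2266]
tool_rot: [-3.141, 0.0, 1.441]
contact_force: [-0.6, 0.2, 0.0]
opening: 0.0323
grip_force: 0.0
```

```bash
cat >> h.py <<'E'
from scipy.spatial.transform import Rotation
def to(*targets):
    s=robot.observe(); R=Rotation.from_euler("xyz",s["tool_rot"]).as_matrix(); p=s["tool_pos"]
    print("t",round(s["time"],2),"pos",p.round(4),"rot",s["tool_rot"].round(3),"F",s["contact_force"].round(1),"open",round(s["opening"],3))
    for t in targets:
        print(np.round(t,4),"-> cm",((R.T@(np.array(t)-p))*100).round(2)); p=np.array(t)
def fx(x,y,z):
    q=np.load("q.npy"); c,s=np.cos(q[2]),np.sin(q[2]); x,y,z=x/1e3,y/1e3,z/1e3
    return np.array([q[0]+c*x-s*y,q[1]+s*x+c*y,z])
def pin(a,z): return fx(-55+110*np.sin(a),-130+110*np.cos(a),z)
E
python3 - <<'E'
from h import *
to(pin(-.067,227),pin(-.067,110),pin(-.067,68))
p=robot.read_camera("top")
a=p["img"][150:270,210:370,::-1]
p=robot.read_camera("side")
b=p["img"][150:270,190:350,::-1]
cv2.imwrite("pics/pair1.png",np.hstack([cv2.resize(x,(400,300),interpolation=cv2.INTER_CUBIC) for x in (a,b)]))
E
```

```text
t 3.9 pos [ 0.5147 -0.0239  0.2266] rot [-3.141  0.     1.441] F [-0.6  0.2  0. ] open 0.032
[ 0.5159 -0.0174  0.227 ] -> cm [ 0.67  0.03 -0.05]
[ 0.5159 -0.0174  0.11  ] -> cm [1.00e-02 1.00e-02 1.17e+01]
[ 0.5159 -0.0174  0.068 ] -> cm [0.  0.  4.2]
```

View pics/pair1.png

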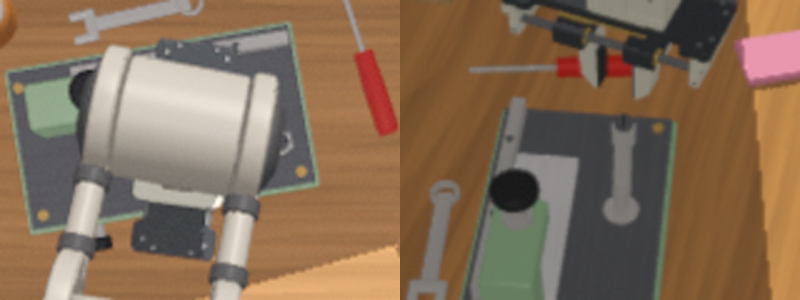

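The side view (right half) shows the fingers above and behind the clip. The foot is at about (620,207) in that half and unobstructed, so I descend around the pin.

Emit:
{"fn": "apply_moves", "kwargs": {"motion": "35 0.7 0 0 0 0 0; 35 0 0 4 0 0 0; 35 0 0 4 0 0 0; 35 0 0 4 0 0 0; 35 0 0 1.5 0 0 0; 35 0 0 1 0 0 0; 35 0 0 1 0 0 0; 35 0 0 0 0 0 0; 35 0 0 0 0 0 0"}}

```text
time: 5.12
tool_pos: [0.5165, -0.0168, 0.0724]
tool_rot: [3.14, 0.0, 1.44]
contact_force: [0.2, 0.1, 0.2]
opening: 0.0323
grip_force: 0.0
```

```bash
python3 - <<'E'
from h import *
to(pin(-.067,68),*[pin(a,68) for a in np.arange(.05,.75,.1)])
p=robot.read_camera("side")
cv2.imwrite("pics/s2.png",cv2.resize(p["img"][160:280,200:340,::-1],(700,600),interpolation=cv2.INTER_CUBIC))
E
```

```text
t 5.12 pos [ 0.5165 -0.0168  0.0724] rot [3.14 0.   1.44] F [0.2 0.1 0.2] open 0.032
[ 0.5159 -0.0174  0.068 ] -> cm [-0.06 -0.05  0.44]
[ 0.5285 -0.0151  0.068 ] -> cm [0.39 1.22 0.  ]
[ 0.5395 -0.0143  0.068 ] -> cm [0.22 1.08 0.  ]
[ 0.5505 -0.0146  0.068 ] -> cm [0.11 1.09 0.  ]
[ 0.5614 -0.016   0.068 ] -> cm [0.  1.1 0. ]
[ 0.5721 -0.0185  0.068 ] -> cm [-0.11  1.09  0.  ]
[ 0.5825 -0.0221  0.068 ] -> cm [-0.22  1.08  0.  ]
[ 0.5925 -0.0266  0.068 ] -> cm [-0.32  1.05  0.  ]
```

View pics/s2.png

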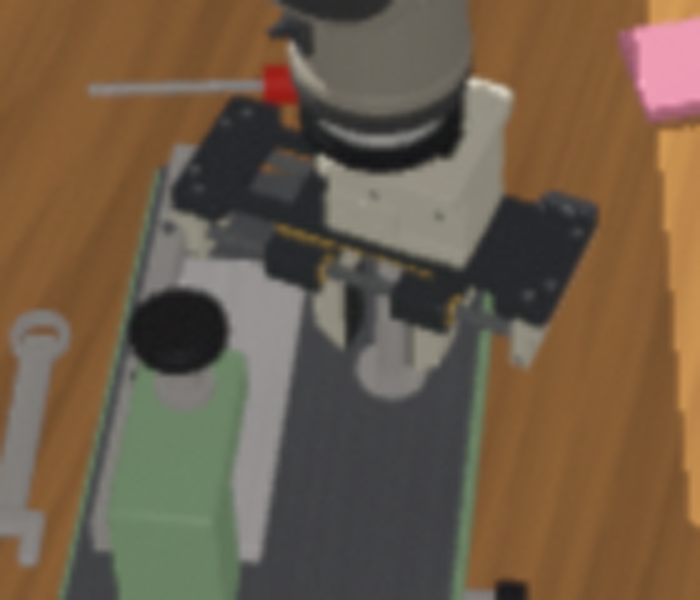

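The pin stands between the fingers, at about (395,335). I narrow the fingers around it and swing.

Emit:
{"fn": "apply_moves", "kwargs": {"motion": "19 0 0 0.4 0 0 0; 19 0 0 0 0 0 0; 19 0 0 0 0 0 0; 19 0 0 0 0 0 0; 19 0.4 1.2 0 0 0 0; 19 0.2 1.1 0 0 0 0; 19 0.1 1.1 0 0 0 0; 19 0 1.1 0 0 0 0; 19 -0.1 1.1 0 0 0 0; 19 -0.2 1.1 0 0 0 0; 19 -0.3 1.05 0 0 0 0; 19 -0.1 0.3 0 0 0 0; 19 0 0 0 0 0 0; 19 0 0 0 0 0 0", "force": 15}}

```text
time: 6.92
tool_pos: [0.596, -0.0274, 0.0679]
tool_rot: [3.141, 0.0, 1.44]
contact_force: [-0.1, 0.1, 0.7]
opening: 0.0176
grip_force: 0.0
```

```bash
python3 - <<'E'
from h import *
to(pin(.6,68),pin(.68,68))
q=np.load("q.npy");s=robot.observe()["tool_pos"];d=s[:2]-fx(-55,-130,0)[:2]
print("r",np.hypot(*d),"angle",np.pi/2+q[2]-np.arctan2(d[1],d[0]))
E
```

```text
t 6.92 pos [ 0.596  -0.0274  0.0679] rot [3.141 0.    1.44 ] F [-0.1  0.1  0.7] open 0.018
[ 0.5876 -0.0242  0.068 ] -> cm [ 0.21 -0.88 -0.01]
[ 0.5954 -0.0282  0.068 ] -> cm [-0.29  0.83  0.  ]
r 0.1109796965589823 angle 0.681524578482581
```

Emit:
{"fn": "apply_moves", "kwargs": {"motion": "33 0 0 0 0 0 0; 33 0 0 0 0 0 0; 33 0 0 0 0 0 0; 33 0 0 -2 0 0 0; 33 0 0 -4 0 0 0; 33 0 0 -5 0 0 0; 33 0 0 -5 0 0 0; 0 0 0 -1 0 0 0; 0 0 0 0 0 0 0"}}

```text
time: 8.05
tool_pos: [0.5958, -0.0272, 0.2379]
tool_rot: [3.141, 0.0, 1.44]
contact_force: [-0.1, 0.5, -1.1]
opening: 0.0148
grip_force: 0.0
```

```bash
python3 - <<'E'
from h import *
to(fx(22.5,62,238),fx(22.5,62,185),fx(22.5,62,153))
p=robot.read_camera("side")
cv2.imwrite("pics/s3.png",cv2.resize(p["img"][140:280,180:340,::-1],(640,560),interpolation=cv2.INTER_CUBIC))
E
```

```text
t 8.05 pos [ 0.5958 -0.0272  0.2379] rot [3.141 0.    1.44 ] F [-0.1  0.5 -1.1] open 0.015
[0.5855 0.0781 0.238 ] -> cm [ 1.031e+01 -2.390e+00 -1.000e-02]
[0.5855 0.0781 0.185 ] -> cm [ 0.  -0.   5.3]
[0.5855 0.0781 0.153 ] -> cm [ 0.  -0.   3.2]
```

View pics/s3.png

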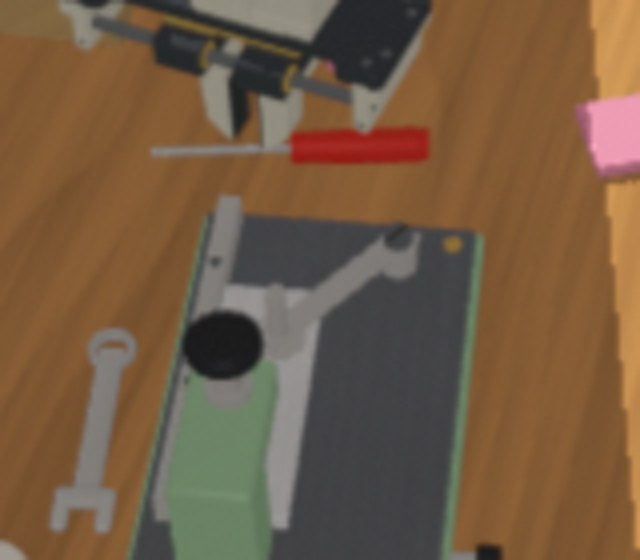

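The foot is on the blank, and the pin shows at about (278,310). Now I press the knob.

Emit:
{"fn": "apply_moves", "kwargs": {"motion": "0 5.15 -1.2 0 0 0 0; 0 5.15 -1.2 0 0 0 0; 0 0 0 0 0 0 0; 0 0 0 2.5 0 0 0; 0 0 0 2.5 0 0 0; 0 0 0 1 0 0 0; 0 0 0 1 0 0 0; 0 0 0 0.7 0 0 0; 0 0 0 0 0 0 0", "force": 20}}

```text
time: 9.22
tool_pos: [0.585, 0.0773, 0.1609]
tool_rot: [-3.141, 0.001, 1.44]
contact_force: [-4.6, -0.9, 6.7]
opening: 0.0004
grip_force: 3.2
```

Emit:
{"fn": "apply_moves", "kwargs": {"motion": "0 0 0 0.4 0 0 0; 0 0 0 0.3 0 0 0; 0 0 0 0.2 0 0 0; 0 0 0 0 0 0 0; 0 0 0 0 0 0 0"}}

```text
time: 9.85
tool_pos: [0.5854, 0.0774, 0.1537]
tool_rot: [3.14, 0.0, 1.44]
contact_force: [-6.9, -0.8, 13.3]
opening: 0.0005
grip_force: 6.4
```

Emit:
{"fn": "apply_moves", "kwargs": {"motion": "0 0 0 0.1 0 0 0; 0 0 0 0.1 0 0 0; 0 0 0 0.1 0 0 0; 0 0 0 0 0 0 0; 0 0 0 0 0 0 0"}}

```text
time: 10.48
tool_pos: [0.5855, 0.0774, 0.1531]
tool_rot: [3.138, 0.0, 1.44]
contact_force: [-12.0, -2.0, 27.1]
opening: 0.0004
grip_force: 13.4
```

The ram is at its hard stop: force climbs steeply at z = 0.153. Lift off and look.

Emit:
{"fn": "apply_moves", "kwargs": {"motion": "0 0 0 -1 0 0 0; 0 0 0 -1.5 0 0 0; 0 0 0 -3 0 0 0; 0 0 0 -3 0 0 0; 33 -5 1.2 0 0 0 0; 33 -5 1.2 0 0 0 0; 33 0 0 0 0 0 0; 33 0 0 0 0 0 0"}}

```text
time: 11.48
tool_pos: [0.5962, -0.0242, 0.2336]
tool_rot: [-3.141, -0.0, 1.44]
contact_force: [-0.1, 0.4, 0.7]
opening: 0.0299
grip_force: 0.0
```

```bash
python3 - <<'E'
from h import *
to(np.r_[0.596,-0.0274,0.238],np.r_[0.596,-0.0274,0.11],np.r_[0.596,-0.0274,0.068])
p=robot.read_camera("side")
cv2.imwrite("pics/s4.png",cv2.resize(p["img"][140:280,180:340,::-1],(640,560),interpolation=cv2.INTER_CUBIC))
a=cv2.imread("pics/s3.png").astype(int);b=cv2.imread("pics/s4.png").astype(int)
print("diff knob/pin/blank",[np.abs(a-b)[r].mean().round(1) for r in (np.s_[310:380,180:265],np.s_[285:360,265:330],np.s_[400:530,270:300])])
E
```

```text
t 11.47 pos [ 0.5962 -0.0242  0.2336] rot [-3.141 -0.     1.44 ] F [-0.1  0.4  0.7] open 0.03
[ 0.596  -0.0274  0.238 ] -> cm [-0.32  0.02 -0.44]
[ 0.596  -0.0274  0.11  ] -> cm [-1.00e-02  0.00e+00  1.28e+01]
[ 0.596  -0.0274  0.068 ] -> cm [-0.   0.   4.2]
diff knob/pin/blank [np.float64(0.8), np.float64(0.4), np.float64(0.4)]
```

View pics/s4.png

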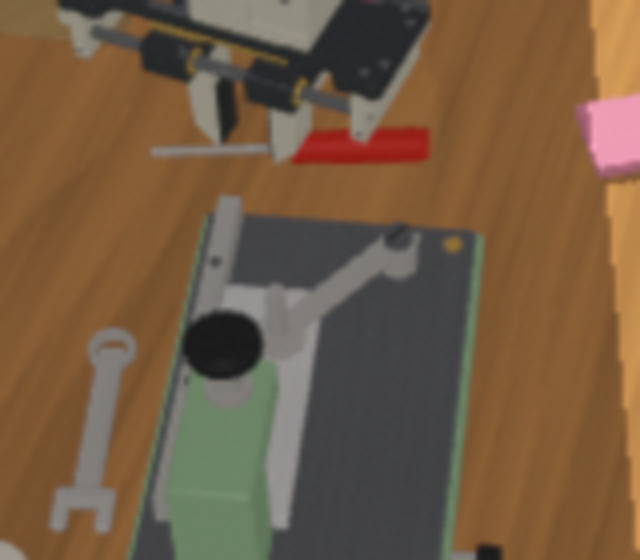

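The knob is back up and the clip has not moved. Next I go down round the pin and swing it back.

Emit:
{"fn": "apply_moves", "kwargs": {"motion": "33 -0.3 0 0 0 0 0; 33 0 0 4 0 0 0; 33 0 0 4 0 0 0; 33 0 0 4 0 0 0; 33 0 0 2 0 0 0; 33 0 0 1.5 0 0 0; 33 0 0 1 0 0 0; 19 0 0 0 0 0 0; 19 0 0 0 0 0 0; 19 0 0 0 0 0 0"}}

```text
time: 12.78
tool_pos: [0.5963, -0.0273, 0.0695]
tool_rot: [3.14, 0.0, 1.44]
contact_force: [-0.2, -0.6, 1.0]
opening: 0.0177
grip_force: 0.0
```

```bash
python3 - <<'E'
from h import *
to(*[pin(a,68) for a in np.arange(.6,-.11,-.1)])
E
```

```text
t 12.78 pos [ 0.5963 -0.0273  0.0695] rot [3.14 0.   1.44] F [-0.2 -0.6  1. ] open 0.018
[ 0.5876 -0.0242  0.068 ] -> cm [ 0.19 -0.9   0.15]
[ 0.5773 -0.0202  0.068 ] -> cm [ 0.27 -1.07 -0.  ]
[ 0.5668 -0.0171  0.068 ] -> cm [ 0.16 -1.09 -0.  ]
[ 0.556  -0.0152  0.068 ] -> cm [ 0.05 -1.1  -0.  ]
[ 0.545  -0.0143  0.068 ] -> cm [-0.06 -1.1  -0.  ]
[ 0.534  -0.0145  0.068 ] -> cm [-0.17 -1.09 -0.  ]
[ 0.5231 -0.0159  0.068 ] -> cm [-0.27 -1.06 -0.  ]
[ 0.5124 -0.0183  0.068 ] -> cm [-0.38 -1.03 -0.  ]
```

Emit:
{"fn": "apply_moves", "kwargs": {"motion": "19 0.2 -0.9 0 0 0 0; 19 0.25 -1.05 0 0 0 0; 19 0.15 -1.1 0 0 0 0; 19 0.05 -1.1 0 0 0 0; 19 -0.05 -1.1 0 0 0 0; 19 -0.15 -1.1 0 0 0 0; 19 -0.3 -1.05 0 0 0 0; 19 -0.2 -0.5 0 0 0 0; 19 0 0 0 0 0 0; 33 0 0 0 0 0 0; 33 0 0 0 0 0 0; 33 0 0 0 0 0 0; 33 0 0 -3 0 0 0; 33 0 0 -5 0 0 0; 33 0 0 -5 0 0 0; 33 0 0 -4 0 0 0; 33 -6 -3 0 0 0 0; 33 -6 -3 0 0 0 0; 33 -6 -3 0 0 0 0; 33 0 0 0 0 0 0"}}

```text
time: 15.28
tool_pos: [0.4105, -0.1759, 0.2389]
tool_rot: [-3.141, 0.001, 1.434]
contact_force: [0.6, -0.1, -0.6]
opening: 0.03
grip_force: 0.0
```

```bash
python3 - <<'E'
from h import *
to()
p=robot.read_camera("top"); a=p["img"][:,:,::-1]
cv2.imwrite("pics/top5.png",a)
cv2.imwrite("pics/top5c.png",cv2.resize(a[110:300,170:420],None,fx=3.1,fy=3.1,interpolation=cv2.INTER_CUBIC))
b=cv2.imread("pics/top0.png")
print(np.abs(a.astype(int)-b)[175:215,215:305].mean((0,2)).round(0).astype(int))
E
```

```text
t 15.28 pos [ 0.4105 -0.1759  0.2389] rot [-3.141e+00  1.000e-03  1.434e+00] F [ 0.6 -0.1 -0.6] open 0.03
[1 1 2 2 2 2 1 1 1 2 1 1 1 1 1 2 1 2 1 1 1 2 2 2 2 2 2 4 3 2 2 2 2 3 2 2 2
 2 2 2 2 2 2 3 2 3 3 3 2 3 3 3 3 2 2 3 3 3 3 2 2 4 6 6 6 6 6 6 6 6 6 5 5 5
 5 5 5 5 6 5 4 4 4 5 5 5 5 5 7 8]
```

View pics/top5c.png

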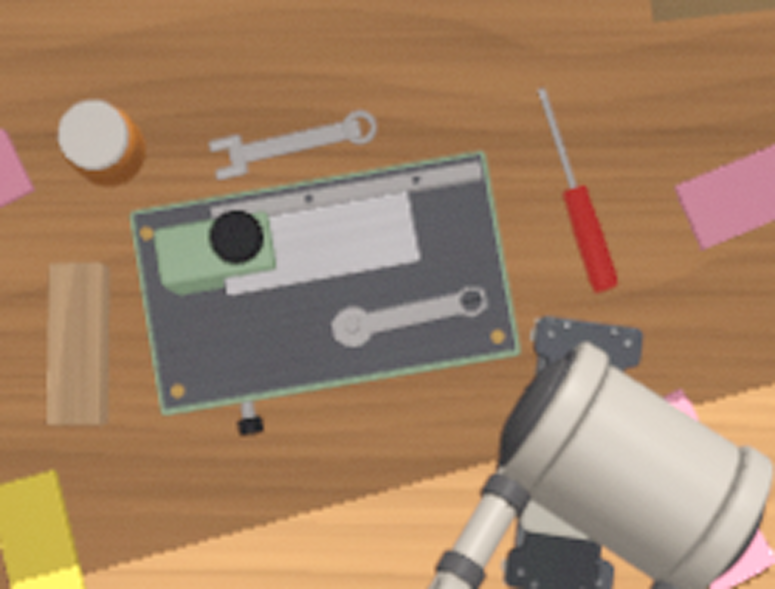

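The clip is clear, with its foot at about (352,326). The knob is up at (236,237), the blank's corners (407,195) and (418,261) are where they were, and the bystanders have not moved.

```bash
python3 -c "
from cell import robot
print(robot.hand_in())"
```

```text
the job is handed in; nothing more can be done
None
```

I clipped the blank, pressed the punch to its hard stop and let it spring back, then swung the clip clear and handed the job in. The last picture shows the blank in place and the bystanders unmoved, but the hand-in gave no verdict.

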